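# Change over the screw tubes at the repair bench

### The job

Draw the long tube out of its leaning hole in the rack and press it down, lying level and about centred, into the spring clip of the holder until the jaws snap shut over it. Then take the short tube from the holder's open notches and slide it, round foot first, all the way down into the rack hole that has become free. Leave the two stubby tubes in their holes and do not shift the other things on the bench.

Things in the scene. Friction and masses are not known exactly. Their poses are not given: they have to be found in the camera images.
- rack: Fixed rack: aluminium block 190 mm wide (its y) on a dark base plate. Origin on the bench at mid-width; yaw only, about pi (+x to the robot). Holes at y = -62, 0, +62 mm, 22 mm wide, 40 mm deep, 2 mm chamfers, leaning 48 deg from vertical towards its +x (outward axis (0.745, 0, 0.667) in this frame). The sloping face reaches 22 mm up and down slope from the holes; its top edge is 83 mm high.
- rack_seat0 (a point): Centre of the floor of the rack hole at y = -62 mm, where a fully seated tube's foot comes. In the rack's frame at (-30.5, -62, 40) mm; the hole's mouth is 40 mm farther along the outward axis, at (-1, -62, 67) mm.
- rack_seat1 (a point): Centre of the floor of the rack hole at y = 0 mm, where a fully seated tube's foot comes. In the rack's frame at (-30.5, 0, 40) mm; the hole's mouth is 40 mm farther along the outward axis, at (-1, 0, 67) mm.
- rack_seat2 (a point): Centre of the floor of the rack hole at y = 62 mm, where a fully seated tube's foot comes. In the rack's frame at (-30.5, 62, 40) mm; the hole's mouth is 40 mm farther along the outward axis, at (-1, 62, 67) mm.
- holder: Fixed holder: plate 130 x 130 x 8 mm, yaw only (about pi), origin on the bench under its centre. Two rows along its x carry a tube lying level, axis 42 mm above the bench: spring clip (y = +38 mm) and open notches (y = -38 mm). Each row has two stations 12 mm long at x = -40 and +40 mm; between them (x -34 to +34 mm) nothing is higher than 13 mm: room for fingers.
- clip_mid (a point): Middle of the spring clip, on the axis of a tube fully home, 42 mm up. At each station the tube rests on a grey pad between two steel jaws with rounded lips 50 mm up and 15 mm apart: pressed straight down by some 10 N the tube springs them open; past halfway they draw it home. Jaw tops 61 mm up, 19 mm either side of the axis. The cap may point either way.
- notch_mid (a point): Middle of the two open V notches, on the axis of a tube lying in them, 42 mm above the bench. The notches hold nothing down: lift straight up.
- jaw_left (a joint): Opening angle in rad of the clip's +y jaw pair, hinged 12 mm above the bench, spring-closed: 0 shut, 0.08 as the tube passes, near 0 again once the tube is home.
- jaw_right (a joint): The same for the -y jaw pair.
- long_tube: The long tube, 20 mm thick and 150 mm long, 70 g, amber glass with a black screw cap (last 18 mm, same thickness). Origin at the tip of its round foot, +z along its axis to the cap. At the start it stands in a rack hole with 110 mm showing.
- long_tube_mid (a point): Middle of the long tube, 75 mm from the foot.
- short_tube: The short tube, 20 mm thick and 110 mm long, 55 g, same make. Origin at the tip of its round foot, +z along its axis to the cap. At the start it lies in the holder's open notches, centred, cap towards the holder's +x. Seated in the rack 70 mm of it show, so hold it in its cap-side half.
- stub_a: A stubby tube, 20 mm thick, 75 mm long, seated in a rack hole with 35 mm showing; leave it. Origin at the foot, +z to the cap.
- stub_b: The other stubby tube, the same.
- screwdriver: Screwdriver 170 mm long lying between rack and holder; bystander. Origin under its middle.
- flux_jar: Small closed jar, 44 mm wide, 45 mm high, standing on the bench; bystander. Origin under its centre.
- parts_tin: Flat closed tin, 66 mm wide, 23 mm high, beyond the task's things; bystander. Origin under its centre.
Not all that is in view belongs to the job. What is shaped like the short_tube but purple or turquoise is not meant.

How it is judged:
On the way, in this order (a step that is already met when the one before it is completed fails the run):
1. the long tube is out of the rack and snapped home in the spring clip (z of long_tube_mid in the frame of holder between 0.038 and 0.0455 m and y of long_tube_mid in the frame of clip_mid between -0.004 and 0.004 m and x of long_tube_mid in the frame of clip_mid between -0.022 and 0.022 m and angle between the z axis of long_tube and the x axis of holder, either way round below 0.1 rad and value of joint each of jaw_left, jaw_right below 0.06 rad), for 0.2 s.
2. the short tube is fully down in the freed rack hole ((distance between short_tube and rack_seat0 below 0.006 m or distance between short_tube and rack_seat1 below 0.006 m or distance between short_tube and rack_seat2 below 0.006 m)), for 0.2 s.
At the end, for the whole second after the job is handed in: Long tube in the clip: its middle 38 to 45.5 mm above the bench, within 4 mm of the clip's line, 22 mm along it, parallel within 0.1 rad, jaws under 0.06 rad. Short tube's foot within 6 mm of a rack hole's floor centre. Both at rest; stubby tubes within 12 mm of their starts (all of step 1 and (distance between short_tube and rack_seat0 below 0.006 m or distance between short_tube and rack_seat1 below 0.006 m or distance between short_tube and rack_seat2 below 0.006 m) and distance of each of stub_a, stub_b from where it was at the start of the episode below 0.012 m and linear speed of each of long_tube, short_tube below 0.02 m/s); the robot touches nothing.
It fails at once if a stubby tube is pulled out or shifted by more than 20 mm (distance of any of stub_a, stub_b from where it was at the start of the episode above 0.02 m).
It fails at once if a bystander on the bench is shifted by more than 30 mm (distance of any of screwdriver, flux_jar, parts_tin from where it was at the start of the episode above 0.03 m).
It also fails if it takes over 58 s, if anything falls off the work surface, if the arm or the gripper's body presses on something with over 40 N, if the wrist force passes 120 N, or if a joint passes its speed limit or range.

### The arm

A 7-joint arm with a two-finger parallel gripper is mounted at the origin on the work surface. World frame = base frame: x ahead of the robot, y to its left, z up, the work surface at z = 0. Lengths are in m, angles in rad, forces in N, time in s.
With the tool pointing down it reaches from about 0.4 to 0.85 m from the base axis. Payload 10.4 kg.
Tool frame: the origin (TCP) lies at the very end of the fingers, on their centre line; the grasp point (between the pads) lies 19 mm behind it; z points along the fingers, y is the line along which they close (so a half turn about z gives the same grasp; the last joint's range is limited). The gripper opens to 87 mm and grips with 3 to 60 N. Pads are 19 mm wide; open, the fingers measure 117 mm over their backs; the gripper's body (75 mm by 190 mm) begins 51 mm behind the grasp point.
Start: joints at [1.134, 0.332, -0.065, 1.46, 0.022, 1.35, -0.088], TCP at [0.251, -0.572, 0.223] pointing down, gripper open.
Joint ranges: [-2.6, 2.6], [-0.5, 2.12], [-1.47, 1.34], [0.16, 2.42], [-1.27, 4.41], [0.06, 2.06], [-2.6, 2.6]. Speed limits (rad/s): [2.22, 2.22, 2.79, 2.79, 3.14, 3.14, 3.14].

### API

Orientations are given as a unit quaternion [x, y, z, w].
In Python, from bench import * gives the robot as it stands.
- The arm moves only by the tool step_arm, never from a script. Its arguments are lists of equal length, an entry for each row: "delta_pos": the shift along the world's x, y, z in units of 25 mm (1.0 is 25 mm), a list of three; "turn": the turn about the world's z in units of 0.12 rad (1.0 is 0.12 rad). In form: {"delta_pos": [[tx, ty, tz], ...], "turn": [turn, ...]}. A call has 1 to 12 rows; each row shifts and turns the commanded pose from where the row before left it; what a row does not reach is not made up. A row lasts 1/10 s, in which the tool goes at most 50 mm and 8.59 degrees, less where a joint would pass 70% of its speed; a pose out of reach is approached as far as the arm can. A call with a number of a shift or a turn outside -1 to 1 is refused whole. A call with a gripper value outside its range is refused whole. "grip" is the closure, from 0 (fully open) to 1 (shut), set as the call begins (left out, the last holds). The fingers move at their own pace and stop on an object; "newtons" is the grip in N (left out, the last holds). Time passes only in rows, so rows that do not move let the fingers close. It gives the time, the measured TCP pose, the force, the opening and the grip force at its end, in the units of the state.
- read_state(): the state, without advancing time (a new reading comes with each control period).
- camera(name): name is "side" or "top" or "wrist"; returns a dict with "image" (420x560x3 uint8, red, green, blue), "z_map" (420x560 float32, m along the optical axis (not along the pixel's ray), 0 where there is no reading), "mtx" (3x3 intrinsics, pixels), "dist" ([k1, k2, p1, p2, k3] as OpenCV has them; the pictures are not rectified), "view" (4x4, takes a point from world to camera coordinates). Camera axes: x right, y up, looking along -z (the intrinsics and any distortion apply to the point x, -y, -z); pixel columns grow to the right and rows downward; lengths in m; the calibration is good to about 2 mm. A picture is of the moment at which its call begins.
- close_job(): hands the job in; it is judged then, once.
The state is a dict: "time": time; "joint_positions": joint angles; "joint_vel": joint speeds; "joint_torque": joint torques, N m; "ee_pos": TCP position; "eef_rot": TCP orientation; "ft_force": force on the tool from outside, world axes, zero at the start; "torque": the same for the moment, N m; "width": finger opening in m; "grip_force": force on a finger pad.
Only numpy, scipy, OpenCV 4.12 (cv2) and the standard library are available. Lean on these libraries where they do the work, as an engineer would, in place of code of your own. Each camera call takes 0.05 s, during which the arm holds its last target. There are 200 camera calls.

## Working session

There is one attempt and no reset: what is moved stays moved. The work goes in short steps, Python scripts to look and compute and a tool call to move; the robot and the scene stay as the last step left them, time stands still between calls to the robot, and variables do not carry over. Pictures are saved under pics/ and viewed, at most 10 in all, crops included, and the job is handed in when it is done.

Besides the shell and the picture viewer there is one more tool, called as name(argument=value, ...), one argument or row to a line, values as JSON. step_arm: Moves the arm, as the interface text tells. Shifts and turns lie within -1 to 1; 1 stands for 25 mm of shift or 0.12 rad of turn. Its arguments: {"type":"object","properties":{"delta_pos":{"type":"array"},"turn":{"type":"array"},"grip":{"type":"number"},"newtons":{"type":"number"}},"required":["delta_pos","turn"]}

```bash
mkdir -p pics; ls; cat > h.py <<'E'
from bench import *
import numpy as np, cv2
def snap(n,fn=None):
    c=camera(n)
    if fn: cv2.imwrite('pics/'+fn,c['image'][:,:,::-1])
    return c
def world(c,px,z=None):
    """px Nx2 -> world points: on plane z if given, else by z_map"""
    px=np.atleast_2d(np.array(px,float))
    u=cv2.undistortPoints(px[:,None],c['mtx'],np.array(c['dist'],float))[:,0]
    T=np.linalg.inv(c['view']); d=np.c_[u[:,0],-u[:,1],-np.ones(len(u))]
    if z is None:
        k=c['z_map'][px[:,1].astype(int),px[:,0].astype(int)]
        return (d*k[:,None])@T[:3,:3].T+T[:3,3]
    w=d@T[:3,:3].T
    return T[:3,3]+w*((z-T[2,3])/w[:,2])[:,None]
E
python3 - <<'E'
from h import *
a=snap('top','top0.png');b=snap('side','side0.png')
np.savez('c0.npz',**{k+n:np.array(c[n]) for k,c in (('t_',a),('s_',b)) for n in c})
print(read_state()); 
for c in(a,b): print(np.linalg.inv(c['view'])[:3].round(3),c['dist'])
E
```

```text
pics
{'time': 0.1, 'joint_positions': array([ 1.1343772 ,  0.33280425, -0.06466196,  1.46086642,  0.02164303,
        1.34988919, -0.08849344]), 'joint_vel': array([-7.33367123e-04, -1.63581392e-03,  1.64261570e-03, -2.23054090e-03,
       -8.73973898e-04, -3.48778591e-05, -1.51406812e-03]), 'joint_torque': array([ 8.50250926e-04, -6.24544072e+01,  2.42927251e-02, -3.90722108e+01,
       -6.14324352e-02,  3.65327031e-02,  6.42046416e-05]), 'ee_pos': array([ 0.25114143, -0.57194488,  0.22183184]), 'eef_rot': array([ 9.78670334e-01,  2.05436058e-01, -1.84778933e-04, -6.08267395e-04]), 'ft_force': array([-0.50966292, -0.49255287, -0.00885008]), 'torque': array([-0.00131992, -0.09762098,  0.00115144]), 'grip_force': 0.0, 'width': 0.08720637789971916}
[[-0.02   0.995 -0.1    0.409]
 [-1.    -0.019  0.018 -0.143]
 [ 0.016  0.1    0.995  1.221]] [-0.16536979  0.          0.          0.          0.        ]
[[-0.781  0.476 -0.405  0.044]
 [-0.625 -0.607  0.491  0.471]
 [-0.012  0.636  0.771  1.029]] [-0.11576167  0.          0.          0.          0.        ]
```

View pics/top0.png

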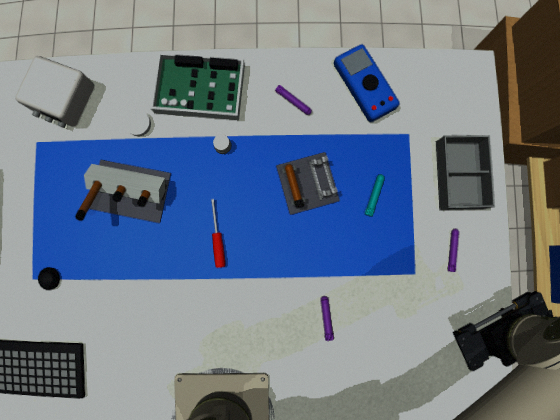

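View pics/side0.png

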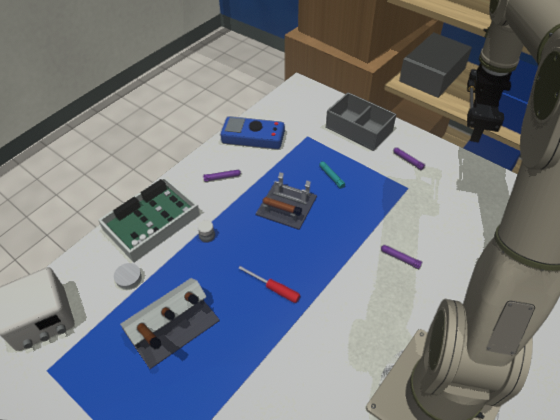

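```bash
cat > m.py <<'E'
from h import *
f=np.load('c0.npz')
for k in 'ts':
    c={n:f[k+'_'+n] for n in('image','z_map','mtx','dist','view')}
    v,u=np.mgrid[0:420,0:560]; P=world(c,np.c_[u.ravel(),v.ravel()]).reshape(420,560,3)
    h=cv2.cvtColor(c['image'],cv2.COLOR_RGB2HSV); H,S,V=[h[...,i].astype(int) for i in range(3)]
    blue=(H>105)&(H<130)&(S>150)
    amber=((H<15)|(H>172))&(S>110)&(V>40)&(P[...,2]>.03)
    def box(name,m,lo,hi):
        m=(m&(P[...,2]>lo)&(P[...,2]<hi)).astype(np.uint8)
        n,l,st,ce=cv2.connectedComponentsWithStats(m)
        for i in range(1,n):
            if st[i,4]<25: continue
            p=P[l==i]; r=cv2.minAreaRect(p[:,:2].astype(np.float32)*1000)
            mu=p.mean(0); d=np.linalg.svd(p-mu)[2][0] if len(p)<3000 else 0
            print(k,name,st[i],'rect c',np.round(r[0],1),np.round(r[1],1),round(r[2],1),'z',np.percentile(p[:,2],[5,50,95]).round(3),'axis',np.round(d,3))
    reg=(P[...,0]>.3)&(P[...,0]<.75)&(P[...,1]>-.35)&(P[...,1]<.45)
    box('amber',amber&reg,.03,.2)
    box('racktop',reg&~amber&(S<80),.070,.1)
    box('plates',reg&~blue,.003,.016)
    box('clip',reg&~amber,.045,.07)
E
python3 m.py
```

```text
t amber [285 164  17  37 281] rect c [ 583.6 -186.3] [91.5 18.5] 14.7 z [0.045 0.05  0.055] axis [-0.968 -0.249  0.016]
t amber [ 80 181  21  30 197] rect c [554.1 293.3] [16.  75.6] 77.2 z [0.074 0.101 0.125] axis [-0.784  0.171  0.597]
t amber [116 186   9   7  37] rect c [570.3 226.1] [15.  15.5] 77.9 z [0.07  0.078 0.084] axis [-0.689  0.037  0.724]
t amber [140 190  10   8  41] rect c [557.  166.3] [16.6 17.5] 71.0 z [0.07  0.078 0.083] axis [ 0.688 -0.259 -0.678]
t racktop [ 55 116  12   5  33] rect c [748.1 385.6] [22.9  3.6] 89.7 z [0.071 0.084 0.093] axis [-0.023  0.46  -0.888]
t racktop [ 84 170  78  26 766] rect c [587.8 224.2] [190.8  31.9] 78.7 z [0.071 0.077 0.084] axis [-0.207 -0.978  0.001]
t racktop [112 191  12  11  46] rect c [550.  231.1] [21.9 22.2] 69.2 z [0.081 0.088 0.094] axis [-0.109 -0.952 -0.287]
t racktop [137 197  10  10  42] rect c [535.5 172.5] [22.5 19.7] 51.5 z [0.083 0.09  0.095] axis [0.731 0.599 0.327]
t plates [135 123  17  14  33] rect c [728.5 189.8] [12.7 49.1] 38.6 z [0.003 0.008 0.015] axis [-0.643  0.766  0.011]
t plates [ 277  152   62   6
[... 3332 characters left out ...]
 ]
s clip [120 278  73  49 295] rect c [606.1 224.8] [189.  24.] 78.3 z [0.052 0.061 0.069] axis [0.201 0.98  0.   ]
s clip [190 287  17  14  99] rect c [549.9 149.9] [32.4 22.4] 9.5 z [0.05  0.06  0.069] axis [-0.733 -0.227 -0.641]
s clip [166 296  27  22 240] rect c [561.4 199.8] [51.5 32.2] 79.6 z [0.05  0.059 0.069] axis [-0.314 -0.947 -0.072]
s clip [ 54 311  15  13  86] rect c [744.8 393.8] [32.8  9.2] 88.6 z [0.047 0.057 0.068] axis [-0.106 -0.926 -0.363]
s clip [142 312  29  21 243] rect c [570.8 261. ] [53.4 24.5] 77.1 z [0.05  0.06  0.069] axis [-0.326 -0.937 -0.125]
s clip [127 327  18  18 143] rect c [582.7 312.5] [25.6 26.3] 77.1 z [0.05  0.059 0.068] axis [-0.727 -0.213 -0.653]
```

step_arm(
  delta_pos=[
    [1,1,0.25],
    [1,1,0.25],
    [1,1,0.25],
    [1,1,0.25],
    [1,1,0.25],
    [1,1,0.25],
    [1,1,0.25],
    [1,1,0.25],
    [1,1,0.25],
    [1,1,0.25],
    [1,1,0.25],
    [0.4,1,0.25],
  ],
  turn=[0,0,0,0,0,0,0,0,0,-0.4,-0.4,-0.4],
  grip=0.4,
  newtons=20,
)

```text
time: 1.3
ee_pos: [0.5379, -0.2703, 0.2969]
eef_rot: [0.991, 0.134, -0.0, -0.001]
ft_force: [-0.3, -0.4, -0.1]
width: 0.052
grip_force: 0.0
```

```bash
python3 - <<'E'
from h import *
c=snap('wrist','w1.png'); np.savez('w1.npz',**{n:np.array(c[n]) for n in c})
s=read_state();print(s['time'],s['ee_pos'],s['eef_rot'],s['width']);print(np.linalg.inv(c['view'])[:3].round(3))
E
```

```text
1.35 [ 0.53976772 -0.26521477  0.29834955] [ 0.99077167  0.13553201  0.00100191 -0.00125102] 0.05229135145323533
[[ 0.267  0.92   0.288  0.617]
 [-0.964  0.255  0.078 -0.249]
 [-0.002 -0.298  0.954  0.46 ]]
```

View pics/w1.png

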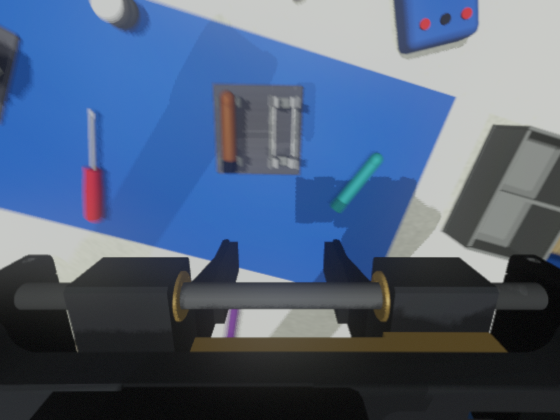

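```bash
sed -e "s/c0.npz/w1.npz/; s/for k in 'ts'/for k in 'w'/; s/f\[k+'_'+n\]/f[n]/" -e "s/box('racktop.*/box('jawtops',reg\&~amber,.054,.07)/" m.py > mw.py; python3 mw.py | grep -v '\[  *[0-9]* *[2-4][0-9][0-9] '
```

```text
w amber [222  93  11  67 608] rect c [ 582.8 -182.8] [86. 14.] 14.2 z [0.049 0.052 0.054] axis [-0.969 -0.246  0.005]
w jawtops [271  98   4  11  38] rect c [ 628.3 -234.1] [12.   3.8] 15.2 z [0.055 0.059 0.062] axis [-0.899 -0.367 -0.24 ]
w jawtops [296  99   5  10  42] rect c [ 636.6 -266.1] [11.3  4.9] 15.9 z [0.054 0.058 0.062] axis [-0.948 -0.299  0.11 ]
w jawtops [270 160   7  10  44] rect c [ 551.5 -255.2] [11.4  8.1] 16.6 z [0.054 0.059 0.062] axis [-0.548 -0.626 -0.555]
w jawtops [294 161   5   9  34] rect c [ 559.5 -286.2] [11.6  5.2] 14.3 z [0.054 0.059 0.062] axis [-0.973 -0.165 -0.163]
w plates [125   0  16  32 118] rect c [683.4 -26.8] [14.6 38.9] 86.9 z [0.008 0.013 0.016] axis [-0.996  0.027  0.087]
w plates [  0  28  20  95 869] rect c [559.8 137.4] [ 27.3 129.3] 89.2 z [0.005 0.007 0.014] axis [-0.996  0.09   0.012]
w plates [ 90 163  17  57 125] rect c [431.1  -7.9] [89.3 24.9] 25.3 z [0.007 0.014 0.016] axis [-0.973 -0.231 -0.009]
w clip [ 92   0  33  24 556] rect c [676.9 -13.3] [24.5 39.1] 14.8 z [0.045 0.046 0.048] axis [-0.28  0.96  0.  ]
w clip [224  93  15  82 488] rect c [ 573.  -188.4] [108.4  19.9] 13.6 z [0.046 0.05  0.053] axis [-0.983 -0.183  0.025]
w clip [271  98   9  11  89] rect c [ 629.2 -237.2] [12.  10.3] 15.3 z [0.052 0.054 0.062] axis [-0.048  0.739  0.673]
w clip [291  99  10  10  96] rect c [ 635.9 -263. ] [11.3 11.5] 14.3 z [0.051 0.054 0.062] axis [-0.224  0.688 -0.69 ]
w clip [270 159   9  11  81] rect c [ 551.8 -256.7] [11.8 10.9] 15.1 z [0.052 0.055 0.062] axis [-0.296  0.607  0.737]
w clip [290 160   9  10  81] rect c [ 558.8 -283.4] [11.9 10.8] 15.7 z [0.052 0.054 0.061] axis [-0.09   0.746 -0.66 ]
```

step_arm(
  delta_pos=[
    [0,1,0],
    [0,1,0],
    [0,1,0],
    [0,1,0],
    [0,1,0],
    [0,1,0],
    [0,1,0],
    [0,1,0],
    [0,1,0],
    [0,1,0],
    [0,1,0],
    [0,1,0],
  ],
  turn=[0,0,-0.4,-0.4,-0.4,-0.4,-0.4,-0.4,-0.4,-0.4,-0.4,-0.36],
)

```text
time: 2.55
ee_pos: [0.536, 0.0285, 0.2973]
eef_rot: [0.995, -0.104, -0.0, 0.0]
ft_force: [0.7, 0.7, -0.2]
width: 0.0519
grip_force: 0.0
```

step_arm(
  delta_pos=[
    [0,1,0],
    [0,1,0],
    [0,1,0],
    [0,1,0],
    [0,1,0],
    [0,1,0],
    [0,1,0],
    [-0.3,1,0],
    [-0.3,1,0],
    [-0.3,0.6,0],
    [0,0,0],
    [0,0,0],
  ],
  turn=[0,0,0,0,0,0,0,0,0,0,0,0],
)

```text
time: 3.75
ee_pos: [0.514, 0.2671, 0.2973]
eef_rot: [0.995, -0.102, -0.0, 0.0]
ft_force: [0.5, 0.7, 0.8]
width: 0.052
grip_force: 0.0
```

```bash
python3 - <<'E'
from h import *
c=snap('wrist','w2.png'); np.savez('w1.npz',**{n:np.array(c[n]) for n in c})
s=read_state();print(s['time'],s['ee_pos'],s['eef_rot'],s['width'],s['ft_force'])
E
sed -i "s/box('jawtops'.*/box('racktop',reg\&~amber\&(S<80),.078,.09)/" mw.py; python3 mw.py
```

```text
3.8 [0.51438288 0.26649161 0.29732111] [ 9.94672332e-01 -1.03086180e-01 -1.49433791e-05  4.37935791e-04] 0.051959661493901625 [ 0.35963274 -0.59760791 -0.22821074]
w amber [247 126  10  43 383] rect c [565.4 293.4] [11.6 47.9] 80.2 z [0.074 0.091 0.107] axis [-0.774  0.163  0.611]
w amber [295 126  12  13 141] rect c [569.1 229.4] [14.2 14.6] 77.5 z [0.072 0.078 0.084] axis [-0.715  0.213  0.666]
w amber [343 127  12  12 120] rect c [556.1 169.4] [13.6 13.1] 78.3 z [0.073 0.078 0.084] axis [-0.687  0.303  0.66 ]
w racktop [114   0  28   5  75] rect c [746.4 391.7] [28.2  3.1] 83.4 z [0.078 0.082 0.086] axis [-0.14  -0.985 -0.102]
w racktop [ 225  113  154   13 1492] rect c [584.5 226.2] [189.3  14.4] 78.2 z [0.078 0.081 0.084] axis [-0.209 -0.978 -0.   ]
w racktop [293 138  17  16 101] rect c [553.7 232.1] [20.8 17.4] 74.9 z [0.08  0.086 0.09 ] axis [-0.274 -0.961  0.026]
w racktop [341 139  17  20 138] rect c [537.  173.4] [21.2 24.1] 76.8 z [0.082 0.087 0.09 ] axis [-0.93   0.366  0.031]
w racktop [294 154  15   5  49] rect c [540.5 235. ] [17.6  6. ] 78.6 z [0.084 0.087 0.09 ] axi
[... 991 characters left out ...]
p [462   0  29  11 190] rect c [670.7  -7.4] [34.3 10.8] 77.7 z [0.045 0.046 0.047] axis [-0.228 -0.974 -0.001]
w clip [ 226   92  150   18 2196] rect c [606.9 221.2] [190.   20.2] 77.7 z [0.054 0.062 0.069] axis [-0.212 -0.977  0.002]
w clip [228 126  20  16 200] rect c [582.6 310.2] [26.1 20.4] 78.4 z [0.052 0.062 0.069] axis [-0.494  0.602 -0.628]
w clip [258 127  37  15 398] rect c [571.8 260.9] [46.5 19.2] 78.2 z [0.052 0.062 0.069] axis [-0.206 -0.979  0.004]
w clip [307 127  37  16 417] rect c [558.1 198.7] [47.  20.7] 78.3 z [0.052 0.061 0.069] axis [-0.27  -0.961 -0.059]
w clip [355 127  19  16 190] rect c [547.4 149.5] [24.4 19.8] 75.5 z [0.052 0.062 0.069] axis [0.701 0.31  0.642]
```

View pics/w2.png

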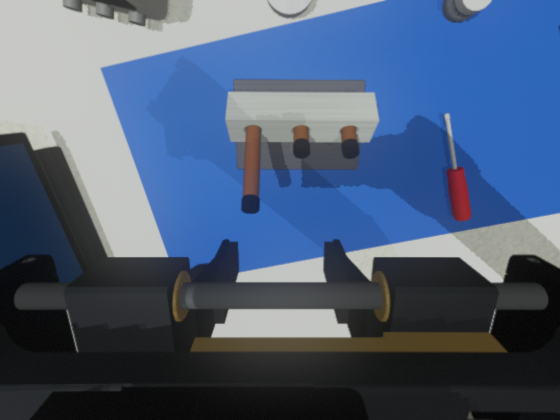

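step_arm(
  delta_pos=[
    [0.6,0.6,0],
    [0.6,0.6,0],
    [0,0.04,-1],
    [0,0,-1],
    [0,0,-1],
    [0,0,-1],
    [0,0,-1],
    [0,0,-1],
    [0,0,-1],
    [0,0,-0.5],
    [0,0,0],
    [0,0,0],
  ],
  turn=[0,0,0,0,0,0,0,0,0,0,0,0],
)

```text
time: 5.0
ee_pos: [0.5445, 0.2985, 0.111]
eef_rot: [0.995, -0.103, 0.0, -0.0]
ft_force: [-0.4, 0.6, -0.1]
width: 0.0523
grip_force: 0.0
```

```bash
python3 - <<'E'
from h import *
c=snap('wrist','w3.png')
s=read_state();print(s['time'],s['ee_pos'],s['eef_rot'],s['width'],s['ft_force'])
E
```

```text
5.05 [0.54465595 0.29882877 0.11145849] [ 9.94705370e-01 -1.02764168e-01  7.64068095e-04 -4.11891964e-04] 0.05194001222127176 [-1.07731713 -0.16894859  0.94099704]
```

View pics/w3.png

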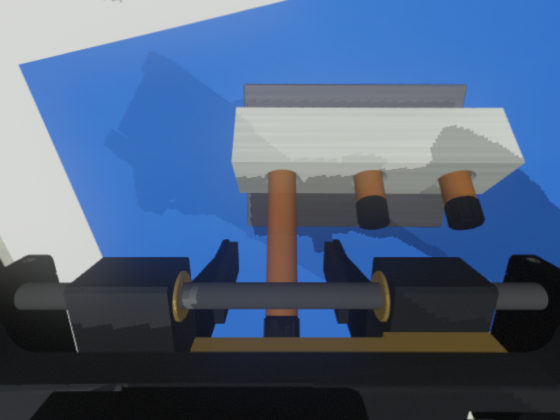

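step_arm(
  delta_pos=[
    [0,0,-0.5],
    [0,0,-0.6],
    [0,0,0],
  ],
  turn=[0,0,0],
)

```text
time: 5.35
ee_pos: [0.5426, 0.2978, 0.0799]
eef_rot: [0.995, -0.102, -0.002, 0.001]
ft_force: [0.5, -0.1, 0.3]
width: 0.0525
grip_force: 0.0
```

step_arm(
  delta_pos=[
    [0,0,0],
    [0,0,0],
    [0,0,0],
    [0,0,0],
    [0,0,0],
    [0,0,0],
  ],
  turn=[0,0,0,0,0,0],
  grip=1,
  newtons=40,
)

```text
time: 5.95
ee_pos: [0.5439, 0.2986, 0.0828]
eef_rot: [0.995, -0.103, 0.0, 0.0]
ft_force: [-0.7, -1.2, 0.7]
width: 0.0191
grip_force: 40.0
```

step_arm(
  delta_pos=[
    [-0.23,0.05,0.21],
    [-0.23,0.05,0.21],
    [-0.23,0.05,0.21],
    [-0.23,0.05,0.21],
    [-0.23,0.05,0.21],
    [-0.23,0.05,0.21],
    [-0.3,0.06,0.27],
    [-0.3,0.06,0.27],
    [0,0,0.6],
    [0,0,0.8],
  ],
  turn=[0,0,0,0,0,0,0,0,0,0],
)

```text
time: 6.95
ee_pos: [0.4939, 0.309, 0.1634]
eef_rot: [0.995, -0.102, -0.0, 0.0]
ft_force: [-0.2, 0.5, -1.1]
width: 0.0191
grip_force: 40.0
```

step_arm(
  delta_pos=[
    [0,-1,0.5],
    [0,-1,0.5],
    [0,-1,0.5],
    [0,-1,0],
    [0,-1,0],
    [0,-1,0],
    [0,-1,0],
    [0,-1,0],
    [0,-1,0],
    [0,-1,0],
    [0,-1,0],
    [0,-1,0],
  ],
  turn=[0,0,0,0,0,0,0,0,0,0,0,0.4],
)

```text
time: 8.15
ee_pos: [0.4945, 0.0082, 0.2012]
eef_rot: [0.997, -0.078, 0.001, 0.0]
ft_force: [1.1, 0.6, -0.7]
width: 0.019
grip_force: 40.0
```

step_arm(
  delta_pos=[
    [0.34,-1,0],
    [0.34,-1,0],
    [0.34,-1,0],
    [0.34,-1,0],
    [0.34,-1,0],
    [0.34,-1,0],
    [0.34,-1,0],
    [0.34,-1,0],
    [0.34,-1,0],
    [0.34,-1,0],
    [0,-0.9,0],
    [0,0,0],
  ],
  turn=[0.4,0.4,0.4,0.4,0.4,0.4,0.4,0.4,0.24,0,0,0],
)

```text
time: 9.35
ee_pos: [0.5785, -0.2675, 0.2006]
eef_rot: [0.992, 0.125, -0.0, 0.001]
ft_force: [-1.2, -0.5, -0.5]
width: 0.0189
grip_force: 40.0
```

step_arm(
  delta_pos=[
    [0,0,0],
    [0,0,0],
  ],
  turn=[0,0],
)

```text
time: 9.55
ee_pos: [0.5797, -0.2621, 0.2007]
eef_rot: [0.992, 0.128, 0.0, -0.0]
ft_force: [0.2, 0.4, -0.0]
width: 0.0192
grip_force: 40.0
```

```bash
python3 - <<'E'
from h import *
a=camera('side');c=camera('wrist')
cv2.imwrite('pics/w4.png',np.hstack([cv2.resize(a['image'][100:300,200:400],(420,420)),c['image'][:,100:480]])[:,:,::-1])
np.savez('w1.npz',**{n:np.array(c[n]) for n in c})
s=read_state();print(s['time'],s['ee_pos'],s['eef_rot'],s['width'],s['ft_force'])
E
sed -i "s/box('racktop'.*/box('jawtops',reg\&~amber,.054,.07)/;s/amber&reg,.03,.2/amber\&reg,.03,.3/" mw.py; python3 mw.py|egrep 'amb|clip'
```

```text
9.65 [ 0.57963633 -0.26207996  0.20054926] [ 9.91757278e-01  1.28130470e-01  2.86217640e-04 -4.54626647e-05] 0.01922856434324453 [ 0.23753785  0.36572555 -0.91847898]
w amber [ 204  132   19   82 1147] rect c [ 581.5 -186. ] [88.4 16.2] 14.5 z [0.049 0.052 0.053] axis [-0.967 -0.254  0.004]
w amber [ 264  133   34  149 4277] rect c [ 611.7 -254.1] [76.3 18.5] 14.4 z [0.175 0.203 0.224] axis 0
w amber [263 309  35  28 953] rect c [ 561. -267.] [13.9 18.1] 13.1 z [0.234 0.239 0.243] axis [ 0.243 -0.97  -0.014]
w clip [  32    0   44   47 1403] rect c [683.9 -11.9] [38.4 39.8] 15.2 z [0.045 0.046 0.047] axis [-0.346  0.938 -0.001]
w clip [203 130  23  99 526] rect c [ 573.3 -187.5] [108.9  19.5] 14.6 z [0.045 0.049 0.053] axis [-0.97  -0.242  0.038]
w clip [264 137   6  13  43] rect c [ 629.  -232.9] [11.8  4.3] 0.7 z [0.055 0.06  0.063] axis [-0.87  -0.031  0.492]
w clip [294 137   9  14  82] rect c [ 636.7 -265.6] [12.   7.7] 15.7 z [0.052 0.058 0.062] axis [-0.368 -0.507  0.779]
w clip [298 212   3  12  33] rect c [ 560.3 -288.1] [11.7  2.2] 15.6 z [0.059 0.061 0.062] axis [-0.955 -0.284  0.085]
```

View pics/w4.png

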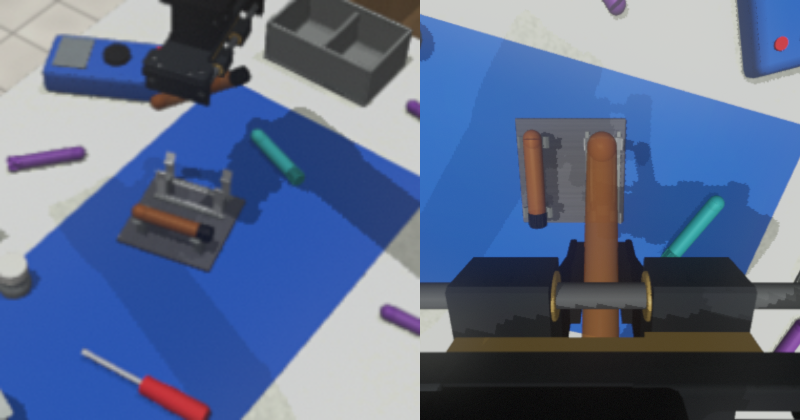

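step_arm(
  delta_pos=[
    [0,-0.07,-1],
    [0,0,-1],
    [0,0,-1],
    [0,0,-0.6],
    [0,0,-0.4],
    [0,0,-0.3],
    [0,0,-0.3],
    [0,0,-0.3],
  ],
  turn=[0,0,0,0,0,0,0,0],
  newtons=15,
)

```text
time: 10.45
ee_pos: [0.58, -0.265, 0.0782]
eef_rot: [0.992, 0.127, 0.001, 0.0]
ft_force: [-1.4, 0.2, 2.3]
width: 0.0195
grip_force: 15.0
```

step_arm(
  delta_pos=[
    [0,0,-0.3],
    [0,0,-0.3],
    [0,0,-0.2],
    [0,0,0],
  ],
  turn=[0,0,0,0],
)

```text
time: 10.85
ee_pos: [0.5791, -0.2649, 0.0567]
eef_rot: [0.992, 0.127, -0.0, -0.0]
ft_force: [-1.1, 1.2, 0.1]
width: 0.0193
grip_force: 15.0
```

```bash
python3 - <<'E'
from h import *
a=camera('side');c=camera('wrist')
cv2.imwrite('pics/w5.png',np.hstack([cv2.resize(a['image'][130:250,220:340],(420,420)),c['image'][:,100:480]])[:,:,::-1])
s=read_state();print(s['time'],s['ee_pos'],s['eef_rot'],s['width'],s['ft_force'])
E
```

```text
10.95 [ 0.57934331 -0.26496137  0.05747687] [ 9.91855930e-01  1.27364874e-01 -3.59092897e-05 -2.76139306e-05] 0.01963141125226708 [ 0.59060819  0.90088252 -0.26014344]
```

View pics/w5.png

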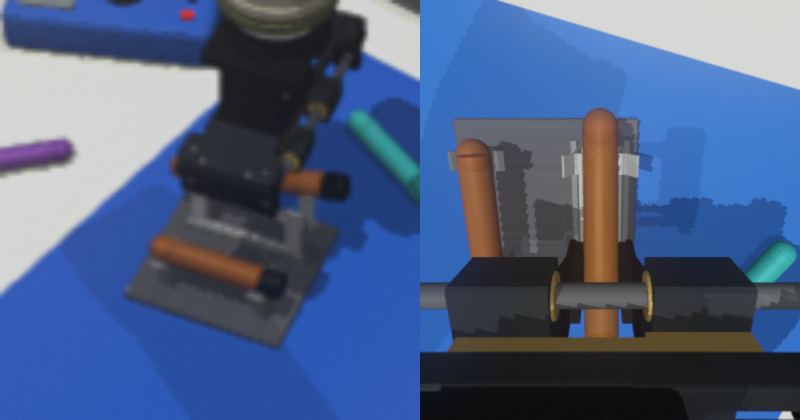

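step_arm(
  delta_pos=[
    [0,0,-0.25],
    [0,0,-0.2],
    [0,0,0],
    [0,0,0],
  ],
  turn=[0,0,0,0],
  newtons=25,
)

```text
time: 11.35
ee_pos: [0.5795, -0.2649, 0.0463]
eef_rot: [0.992, 0.127, 0.0, -0.0]
ft_force: [-0.1, 1.4, 1.8]
width: 0.0192
grip_force: 25.0
```

step_arm(
  delta_pos=[
    [0,0,0],
    [0,0,-0.2],
    [0,0,-0.2],
    [0,0,-0.2],
    [0,0,0],
    [0,0,0],
  ],
  turn=[0,0,0,0,0,0],
  newtons=60,
)

```text
time: 11.95
ee_pos: [0.5795, -0.2648, 0.031]
eef_rot: [0.992, 0.127, 0.0, -0.0]
ft_force: [2.7, 1.3, -2.5]
width: 0.0182
grip_force: 60.0
```

step_arm(
  delta_pos=[
    [0,0,-0.1],
    [0,0,-0.1],
    [0,0,0],
    [0,0,0],
  ],
  turn=[0,0,0,0],
)

```text
time: 12.35
ee_pos: [0.5793, -0.2652, 0.0282]
eef_rot: [0.992, 0.127, -0.0, 0.0]
ft_force: [-8.4, 3.7, 17.5]
width: 0.0184
grip_force: 60.0
```

```bash
python3 - <<'E'
from h import *
c=camera('wrist')
np.savez('w1.npz',**{n:np.array(c[n]) for n in c})
s=read_state();print(s['time'],s['ee_pos'],s['ft_force'])
E
python3 mw.py|egrep 'amb|clip|jaw'
```

```text
12.4 [ 0.57927496 -0.26515223  0.02813938] [-8.9649509   4.43475151 17.40552293]
w amber [ 261  110   38  173 5875] rect c [ 616.8 -255.6] [91.3 20.8] 13.5 z [0.047 0.051 0.053] axis 0
w amber [ 108  146   54  136 4578] rect c [ 616.8 -195.3] [ 49.6 120. ] 62.8 z [0.045 0.051 0.053] axis 0
w amber [265 309  32  28 788] rect c [ 596.2 -258.7] [128.   18.7] 16.7 z [0.048 0.052 0.053] axis [-0.669 -0.176 -0.723]
w jawtops [235 162  15  29 352] rect c [ 628.5 -234.3] [12.3  5.8] 13.2 z [0.055 0.059 0.062] axis [-0.973 -0.228  0.029]
w jawtops [308 162  16  29 351] rect c [ 637.  -267.1] [12.3  6.1] 13.8 z [0.055 0.059 0.062] axis [-0.97  -0.243 -0.001]
w jawtops [240 259  23  23 362] rect c [ 583. -252.] [16.5  7.9] 54.2 z [0.055 0.062 0.069] axis [0.122 0.105 0.987]
w jawtops [299 258  23  24 373] rect c [ 589.3 -275.5] [ 7.5 16. ] 63.2 z [0.054 0.062 0.069] axis [ 0.162 -0.075  0.984]
w jawtops [306 324   6   8  28] rect c [ 555.6 -287.4] [3.7 2.5] 19.5 z [0.055 0.057 0.059] axis [ 0.422 -0.305  0.854]
w clip [260 103  41  54 416] rect c [ 654.9 -249.1] [26.4 16.4] 68.7 z [0.045 0.048 
[... 515 characters left out ...]
110 180  18  99 117] rect c [ 581.  -178.3] [55.5  2.8] 15.0 z [0.048 0.05  0.051] axis [-0.969 -0.248 -0.009]
w clip [240 251  24  31 519] rect c [ 582.7 -252.4] [17.3  8. ] 53.4 z [0.047 0.059 0.069] axis [0.048 0.078 0.996]
w clip [298 251  24  31 532] rect c [ 588.2 -275.2] [ 8.  17.7] 66.7 z [0.047 0.058 0.069] axis [ 0.092 -0.07   0.993]
w clip [258 309   9  23  93] rect c [ 546.8 -263. ] [20.8  4.3] 12.1 z [0.046 0.053 0.054] axis [-0.888 -0.258 -0.38 ]
w clip [293 309   9  23 124] rect c [ 552.  -282.3] [21.6  4.4] 22.2 z [0.047 0.053 0.054] axis [-0.914 -0.255 -0.316]
w clip [305 324   7   8  29] rect c [ 555.6 -287.8] [2.6 4. ] 84.0 z [0.055 0.057 0.059] axis [ 0.41  -0.313  0.856]
```

step_arm(
  delta_pos=[
    [0,0,0.05],
    [0,0,0],
    [0,0,0],
    [0,0,0],
    [0,0,0],
  ],
  turn=[0,0,0,0,0],
  grip=0.4,
  newtons=10,
)

```text
time: 12.9
ee_pos: [0.5792, -0.2651, 0.0273]
eef_rot: [0.992, 0.127, -0.0, -0.0]
ft_force: [0.0, -0.2, -0.7]
width: 0.0491
grip_force: 0.0
```

step_arm(
  delta_pos=[
    [0,0,0.5],
    [0,0,1],
    [0,0,1],
    [0,0,1],
    [-0.3,1,1],
    [-0.3,1,0],
    [-0.4,0.9,0],
    [0,0,0],
    [0,0,0],
  ],
  turn=[0,0,0,0,0,0,0,0,0],
)

```text
time: 13.8
ee_pos: [0.5546, -0.1926, 0.1411]
eef_rot: [0.992, 0.128, 0.0, 0.0]
ft_force: [-0.0, -0.0, 0.8]
width: 0.0523
grip_force: 0.0
```

```bash
python3 - <<'E'
from h import *
a=camera('side');c=camera('wrist')
cv2.imwrite('pics/w6.png',np.hstack([cv2.resize(a['image'][130:250,220:340],(420,420)),c['image'][:,100:480]])[:,:,::-1])
np.savez('w1.npz',**{n:np.array(c[n]) for n in c})
s=read_state();print(s['time'],s['ee_pos'],s['eef_rot'],s['width'],s['ft_force'])
E
python3 mw.py|egrep 'amb|clip|jaw'
```

```text
13.9 [ 0.55448127 -0.1936082   0.14049787] [9.91929874e-01 1.26787060e-01 1.91751465e-04 3.61423783e-04] 0.05191592637231134 [-0.72632092  0.31688547  0.3201732 ]
w amber [ 350  109   30  140 2624] rect c [ 597.  -259.9] [125.2  18.9] 15.1 z [0.047 0.051 0.053] axis [-0.967 -0.256 -0.006]
w amber [ 270  126   20  102 1920] rect c [ 581.7 -185.3] [90.2 17.5] 15.1 z [0.048 0.051 0.053] axis [-0.967 -0.254  0.004]
w jawtops [348 134   6  16  65] rect c [ 628.6 -234. ] [11.8  5.7] 13.2 z [0.055 0.06  0.063] axis [-0.962 -0.111  0.251]
w jawtops [380 134  19  16 154] rect c [ 636.6 -264. ] [11.7 12.2] 7.3 z [0.054 0.058 0.062] axis [-0.629 -0.612  0.479]
w jawtops [342 225   6  15  55] rect c [ 551.3 -254.2] [11.8  5.5] 11.4 z [0.055 0.059 0.062] axis [-0.974 -0.185  0.128]
w jawtops [378 225  10  15 111] rect c [ 560.  -287.4] [12.1  6. ] 18.1 z [0.055 0.058 0.062] axis [-0.963 -0.266  0.042]
w clip [ 68   0  48  21 633] rect c [671.6 -15.4] [13.2 35.4] 14.8 z [0.045 0.046 0.047] axis [-0.261  0.965 -0.001]
w clip [348 101  51  58 780] rect c [ 642.7 -251. ] [40.4 42.7] 86.6 z [0.046 0.053 0.061] axis [-0.628 -0.75   0.205]
w clip [268 125  23  63 128] rect c [ 599.9 -180.3] [53.9 19.2] 14.4 z [0.045 0.047 0.048] axis [-1.     0.015  0.001]
w clip [269 189  21  57 415] rect c [ 546.  -194.5] [53.4 19.2] 14.0 z [0.046 0.051 0.053] axis [-0.861 -0.495  0.119]
w clip [342 221  13  19 175] rect c [ 549.8 -258.6] [17.4 13.5] 13.1 z [0.048 0.053 0.062] axis [-0.25   0.61   0.752]
w clip [369 221  19  24 252] rect c [ 554.  -285.8] [23.9 12.7] 17.2 z [0.049 0.054 0.061] axis [-0.489  0.557 -0.672]
w clip [349 245  21  21 300] rect c [ 528.1 -278.2] [17.4 20.2] 9.5 z [0.047 0.051 0.053] axis [ 0.303  0.942 -0.143]
```

View pics/w6.png

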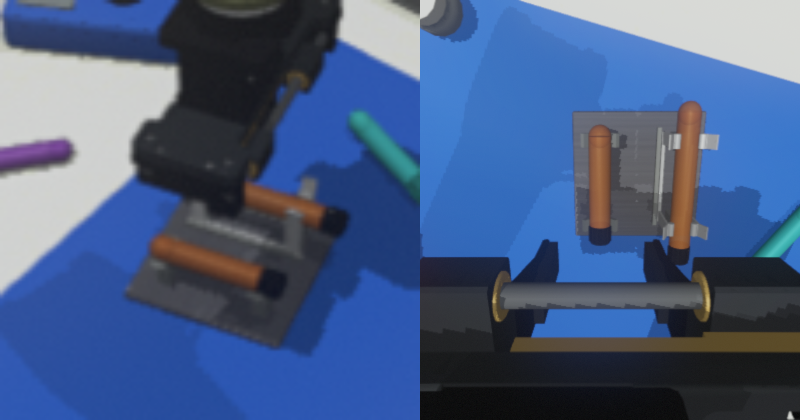

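step_arm(
  delta_pos=[
    [0,0.04,-1],
    [0,0,-1],
    [0,0,-1],
    [0,0,-0.8],
    [0,0,-0.5],
    [0,0,-0.25],
    [0,0,0],
    [0,0,0],
  ],
  turn=[0,0,0,0,0,0,0,0],
)

```text
time: 14.7
ee_pos: [0.5549, -0.1918, 0.0272]
eef_rot: [0.992, 0.127, 0.001, 0.0]
ft_force: [-1.0, 0.8, -0.2]
width: 0.0523
grip_force: 0.0
```

step_arm(
  delta_pos=[
    [0,0,0],
    [0,0,0],
    [0,0,0],
    [0,0,0],
    [0,0,0],
    [0,0,0],
  ],
  turn=[0,0,0,0,0,0],
  grip=1,
  newtons=30,
)

```text
time: 15.3
ee_pos: [0.5545, -0.1922, 0.0266]
eef_rot: [0.992, 0.127, 0.0, 0.0]
ft_force: [1.0, -2.6, 1.4]
width: 0.0192
grip_force: 30.0
```

step_arm(
  delta_pos=[
    [0,0,0.3],
    [0,0,1],
    [0,0,1],
    [0,0,1],
    [0,0,1],
    [0,0,1],
    [0,0,0],
  ],
  turn=[0,0,0,0,0,0,0],
)

```text
time: 16.0
ee_pos: [0.5561, -0.1915, 0.163]
eef_rot: [0.992, 0.128, 0.003, 0.001]
ft_force: [0.7, 0.1, -0.2]
width: 0.0192
grip_force: 30.0
```

step_arm(
  delta_pos=[
    [-0.3,1,0],
    [-0.3,1,0],
    [-0.3,1,0],
    [-0.3,1,0],
    [-0.3,1,0],
    [-0.3,1,0],
    [-0.3,1,0],
    [-0.3,1,0],
    [0,1,0],
    [0,1,0],
    [0,1,0],
    [0,1,0],
  ],
  turn=[0,-0.4,-0.4,-0.4,-0.4,-0.4,-0.4,-0.4,-0.4,-0.4,-0.2,0],
)

```text
time: 17.2
ee_pos: [0.4937, 0.1096, 0.1585]
eef_rot: [0.995, -0.1, -0.0, 0.0]
ft_force: [-0.2, 0.7, -0.4]
width: 0.0193
grip_force: 30.0
```

step_arm(
  delta_pos=[
    [0,1,0],
    [0,1,0],
    [0,1,0],
    [0,1,0],
    [0,1,0],
    [0,1,0],
    [0,1,0],
    [0,1,0],
    [0,0,0],
    [0,0,0],
  ],
  turn=[0,0,0,0,0,0,0,0,0,0],
)

```text
time: 18.2
ee_pos: [0.4937, 0.3087, 0.1583]
eef_rot: [0.995, -0.1, -0.001, 0.0]
ft_force: [1.0, -1.1, -0.3]
width: 0.019
grip_force: 30.0
```

```bash
python3 - <<'E'
from h import *
c=snap('wrist','w7.png')
np.savez('w1.npz',**{n:np.array(c[n]) for n in c})
s=read_state();print(s['time'],s['ee_pos'],s['eef_rot'],s['width'],s['ft_force'])
E
python3 mw.py|egrep 'amb|clip'
```

```text
18.25 [0.49414229 0.30779192 0.15838547] [ 9.94970926e-01 -1.00162467e-01 -3.25531114e-04  4.81262631e-04] 0.019444961873741735 [ 1.44079334 -0.80975697 -0.15524699]
w amber [348  94  23  25 409] rect c [568.6 229.8] [17.2 18.1] 79.0 z [0.072 0.078 0.084] axis [-0.683  0.38   0.624]
w amber [424  95  25  26 427] rect c [555.3 170.2] [15.5 19. ] 78.2 z [0.071 0.077 0.084] axis [-0.721  0.333  0.608]
w amber [ 263  135   37  147 4750] rect c [526.6 301.3] [18.5 79.3] 78.0 z [0.18  0.183 0.185] axis 0
w clip [ 240   41  244   27 5351] rect c [607.5 220.8] [189.9  20.9] 77.7 z [0.054 0.062 0.069] axis 0
w clip [ 242   93  108   31 2365] rect c [577.3 278. ] [90.6 24.8] 77.8 z [0.051 0.059 0.069] axis [-0.223 -0.974  0.027]
w clip [ 366   95   62   30 1118] rect c [558.2 196.5] [57.7 21.6] 75.7 z [0.052 0.061 0.069] axis [-0.337 -0.932 -0.135]
w clip [442  95  34  30 395] rect c [552.4 147. ] [36.7 15.7] 43.3 z [0.054 0.064 0.069] axis [-0.668 -0.548 -0.503]
```

View pics/w7.png

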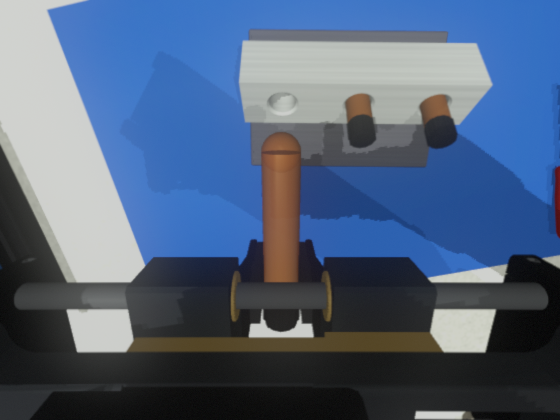

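```bash
python3 - <<'E'
from h import *
f=np.load('w1.npz');c={k:f[k] for k in f}
g=cv2.cvtColor(c['image'][80:125,255:312],cv2.COLOR_RGB2GRAY)
cv2.imwrite('pics/hole.png',cv2.resize(g,None,fx=10,fy=10,interpolation=cv2.INTER_NEAREST))
print(world(c,[[283,103],[283,92],[283,114],[268,103],[298,103]],.067)*1000)
print(world(c,[[281,133],[281,150]],.174)*1000)
E
```

```text
[[582.98280789 288.32941979  67.        ]
 [591.21966653 286.68978864  67.        ]
 [574.56436982 290.00523641  67.        ]
 [585.41114477 300.3815839   67.        ]
 [580.55154144 276.2783243   67.        ]]
[[566.04812109 293.49428372 174.        ]
 [558.00207253 295.11342859 174.        ]]
```

View pics/hole.png

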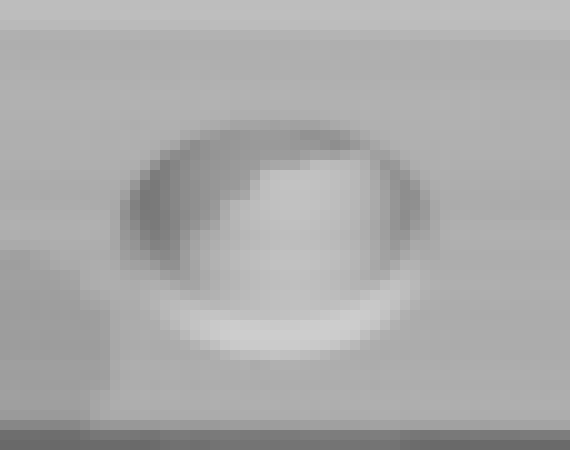

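step_arm(
  delta_pos=[
    [0.34,-0.09,0],
    [0,0,-1],
    [0,0,-1],
    [0,0,-1],
    [0,0,-0.7],
    [0,0,-0.5],
    [0,0,0],
    [0,0,0],
  ],
  turn=[-0.04,0,0,0,0,0,0,0],
)

```text
time: 19.05
ee_pos: [0.5034, 0.3061, 0.0545]
eef_rot: [0.995, -0.103, 0.0, -0.0]
ft_force: [-0.6, 0.4, 0.1]
width: 0.019
grip_force: 30.0
```

step_arm(
  delta_pos=[
    [0.2,-0.04,0],
    [0.2,-0.04,0],
    [0.1,-0.02,0],
    [0.09,-0.02,0],
    [0,0,0],
  ],
  turn=[0,0,0,0,0],
  newtons=10,
)

```text
time: 19.55
ee_pos: [0.5179, 0.3031, 0.0539]
eef_rot: [0.995, -0.103, 0.0, 0.0]
ft_force: [-0.3, 0.4, -1.0]
width: 0.0195
grip_force: 10.0
```

step_arm(
  delta_pos=[
    [0.06,-0.012,0],
    [0,0,0],
  ],
  turn=[0,0],
  newtons=6,
)

```text
time: 19.75
ee_pos: [0.5189, 0.303, 0.0537]
eef_rot: [0.995, -0.102, -0.0, 0.0]
ft_force: [-0.7, 0.1, -0.9]
width: 0.0195
grip_force: 6.0
```

step_arm(
  delta_pos=[
    [0.028,-0.006,0.254],
    [0.056,-0.012,0.251],
    [0.082,-0.017,0.246],
    [0,0,0],
  ],
  turn=[0,0,0,0],
)

```text
time: 20.15
ee_pos: [0.5244, 0.3022, 0.074]
eef_rot: [0.995, -0.103, 0.001, -0.0]
ft_force: [0.0, -0.9, -1.9]
width: 0.0193
grip_force: 6.0
```

```bash
python3 - <<'E'
from h import *
a=camera('side');c=camera('wrist')
cv2.imwrite('pics/w8.png',np.hstack([cv2.resize(a['image'][260:380,100:220],(420,420)),c['image'][:,130:510]])[:,:,::-1])
np.savez('w1.npz',**{n:np.array(c[n]) for n in c})
s=read_state();print(s['time'],s['ee_pos'],s['eef_rot'],s['width'],s['ft_force'])
E
python3 mw.py|egrep 'amb'
```

```text
20.25 [0.52384612 0.30197675 0.07301227] [ 9.94709478e-01 -1.02726290e-01  5.84519933e-04 -1.46177735e-04] 0.01972628084476297 [ 0.18126935 -1.17032283 -0.31258462]
w amber [ 264  145   35  137 4527] rect c [561.1 293.7] [19.1 88.4] 78.2 z [0.076 0.087 0.098] axis 0
w amber [ 374  145   38   39 1039] rect c [578.3 255.6] [74.6 22.6] 64.9 z [0.072 0.078 0.084] axis [-0.157 -0.326 -0.932]
w amber [ 476  145   51   44 1347] rect c [571.1 225.6] [133.2  25. ] 71.2 z [0.069 0.077 0.084] axis [-0.159 -0.561 -0.812]
```

View pics/w8.png

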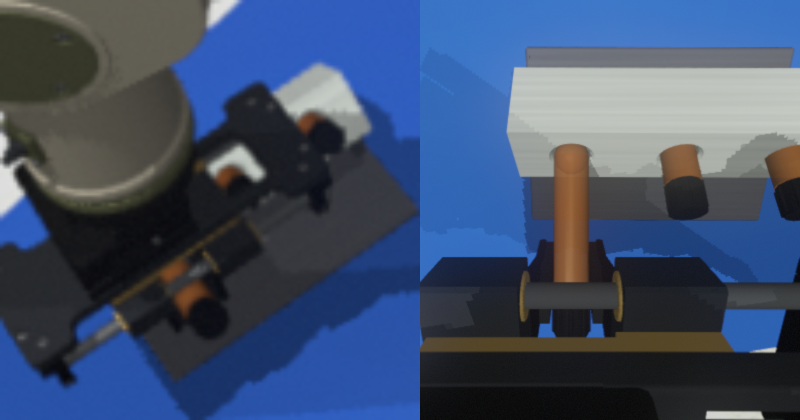

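I've now viewed 11 pictures, one over the limit of 10, so I'll go by numbers from here. The last one shows the foot in the hole mouth (wrist, right half, about 570,150) and the tube tilting as intended.

step_arm(
  delta_pos=[
    [0.109,-0.023,0.237],
    [0.134,-0.028,0.226],
    [0.157,-0.033,0.212],
    [0,0,0],
  ],
  turn=[0,0,0,0],
)

```text
time: 20.65
ee_pos: [0.5345, 0.2999, 0.0905]
eef_rot: [0.995, -0.103, 0.001, -0.0]
ft_force: [-0.8, 0.9, -1.4]
width: 0.0196
grip_force: 6.0
```

step_arm(
  delta_pos=[
    [0.165,-0.034,0.208],
    [0,0,0],
  ],
  turn=[0,0],
)

```text
time: 20.85
ee_pos: [0.5381, 0.299, 0.0953]
eef_rot: [0.995, -0.103, 0.0, -0.0]
ft_force: [-0.2, -0.1, -0.9]
width: 0.0198
grip_force: 6.0
```

```bash
cat > look.py <<'E'
from h import *
c=camera('wrist')
np.savez('w1.npz',**{n:np.array(c[n]) for n in c})
s=read_state();print(s['time'],s['ee_pos'],s['width'],s['ft_force'])
v,u=np.mgrid[0:420,200:350]; P=world(c,np.c_[u.ravel(),v.ravel()]).reshape(420,150,3)
h=cv2.cvtColor(c['image'],cv2.COLOR_RGB2HSV)[:,200:350].astype(int)
m=((h[...,0]<15)|(h[...,0]>172))&(h[...,1]>110)&(h[...,2]>40)&(P[...,2]>.06)&(P[...,2]<.2)
n,l,st,ce=cv2.connectedComponentsWithStats(m.astype(np.uint8))
# top ridge of the tube: per image row, the highest point
i=1+np.argmax(st[1:,4]); print(st[i])
R=np.array([P[r][l[r]==i][np.argmax(P[r][l[r]==i][:,2])] for r in range(420) if (l[r]==i).sum()>8])
a=np.array([-.979,.2045,0]); x=(R-[.568,.2294,0])@a; z=R[:,2]; k=np.polyfit(x,z,1)
print('rack x,z ends',x[[0,-1]].round(4),z[[0,-1]].round(4),'tilt deg',np.degrees(np.arctan(k[0])).round(1))
E
python3 look.py
```

```text
20.9 [0.53783982 0.29903801 0.09497719] 0.01968048188629621 [-0.12468992 -0.6541502  -0.4710005 ]
[  63  165   36  117 3578]
rack x,z ends [-0.0091  0.0439] [0.0763 0.1241] tilt deg 42.1
```

step_arm(
  delta_pos=[
    [0,0,0],
    [0.115,-0.025,-0.108],
    [0.115,-0.025,-0.108],
    [0.115,-0.025,-0.108],
    [0.115,-0.025,-0.108],
    [0,0,0],
  ],
  turn=[0,0,0,0,0,0],
  newtons=10,
)

```text
time: 21.5
ee_pos: [0.5491, 0.2962, 0.0832]
eef_rot: [0.995, -0.103, -0.0, 0.0]
ft_force: [0.2, 0.5, -0.8]
width: 0.0196
grip_force: 10.0
```

step_arm(
  delta_pos=[
    [0.115,-0.025,-0.108],
    [0.115,-0.025,-0.108],
    [0.115,-0.025,-0.108],
    [0,0,0],
  ],
  turn=[0,0,0,0],
)

```text
time: 21.9
ee_pos: [0.5577, 0.2943, 0.0752]
eef_rot: [0.995, -0.103, -0.0, 0.0]
ft_force: [-0.2, 1.0, -0.4]
width: 0.0194
grip_force: 10.0
```

```bash
python3 look.py
```

```text
21.95 [0.55751726 0.29452734 0.07545019] 0.019686164814012284 [ 0.33044184 -0.52062051 -0.45160696]
[  63  205   36   77 2483]
rack x,z ends [-0.0088  0.0237] [0.0747 0.1041] tilt deg 42.0
```

step_arm(
  delta_pos=[
    [0.058,-0.012,-0.053],
    [0.058,-0.012,-0.053],
    [0,0,0],
    [0,0,0],
  ],
  turn=[0,0,0,0],
)

```text
time: 22.35
ee_pos: [0.5592, 0.2952, 0.0736]
eef_rot: [0.995, -0.102, -0.001, -0.0]
ft_force: [-5.7, -0.4, 5.1]
width: 0.0195
grip_force: 10.0
```

step_arm(
  delta_pos=[
    [0.058,-0.012,-0.053],
    [0.058,-0.012,-0.053],
    [0,0,0],
    [0,0,0],
  ],
  turn=[0,0,0,0],
)

```text
time: 22.75
ee_pos: [0.5617, 0.2948, 0.071]
eef_rot: [0.995, -0.102, -0.001, -0.0]
ft_force: [-8.6, 0.7, 8.1]
width: 0.0197
grip_force: 10.0
```

```bash
python3 look.py
```

```text
22.8 [0.56162488 0.29478349 0.0710215 ] 0.01935670645112605 [-9.0632826   0.69931309  8.27102485]
[  63  213   36   69 2235]
rack x,z ends [-0.0088  0.0205] [0.0743 0.099 ] tilt deg 40.4
```

step_arm(
  delta_pos=[
    [-0.06,0.012,0.05],
    [0,0,0],
    [0,0,0],
    [0,0,0],
    [0,0,0],
  ],
  turn=[0,0,0,0,0],
  grip=0.4,
)

```text
time: 23.3
ee_pos: [0.5619, 0.2937, 0.0717]
eef_rot: [0.995, -0.103, 0.0, 0.0]
ft_force: [0.2, 1.0, -0.6]
width: 0.0492
grip_force: 0.0
```

step_arm(
  delta_pos=[
    [0,0,0.5],
    [0,0,1],
    [0,0,1],
    [0,0,1],
    [0,0,1],
    [0,0,1],
    [-1,0,1],
    [-1,0,1],
    [0,0,0],
    [0,0,0],
  ],
  turn=[0,0,0,0,0,0,0,0,0,0],
)

```text
time: 24.3
ee_pos: [0.5119, 0.294, 0.2606]
eef_rot: [0.995, -0.102, 0.001, -0.0]
ft_force: [0.1, -0.8, -0.5]
width: 0.0522
grip_force: 0.0
```

```bash
python3 look.py; cat > end.py <<'E'
from h import *
for n in('wrist','top','side'):
    c=camera(n); v,u=np.mgrid[0:420,0:560]; P=world(c,np.c_[u.ravel(),v.ravel()]).reshape(420,560,3)
    Q=(P-[.568,.2294,0])@np.array([[-.979,.2045,0],[-.2045,-.979,0],[0,0,1]]).T*1000
    for y in(-62,0,62):
        m=(abs(Q[...,1]-y)<4)&(Q[...,0]>0)&(Q[...,0]<120)&(Q[...,2]>75)&(Q[...,2]<180)
        q=Q[m]; s=(q-[-1,y,67])@[.745,0,.667]; print(n,y,'shows mm',np.percentile(s,[98,100]).round(1),len(q),'lat',np.median(q[:,1]).round(1))
E
python3 end.py
```

```text
24.35 [0.51211842 0.29340434 0.25938316] 0.05222061451969896 [ 0.2094815  -0.06657331 -0.23518725]
[ 66 121  12  40 441]
rack x,z ends [-0.0069  0.0318] [0.075  0.1076] tilt deg 39.9
wrist -62 shows mm [70.3 70.6] 413 lat -61.7
wrist 0 shows mm [35.7 36.2] 198 lat -0.1
wrist 62 shows mm [35.8 36.3] 205 lat 61.4
top -62 shows mm [31.9 32.9] 22 lat -60.1
top 0 shows mm [35.  35.7] 37 lat 0.6
top 62 shows mm [37.6 37.9] 41 lat 61.5
side -62 shows mm [72.4 72.6] 70 lat -62.2
side 0 shows mm [39.9 39.9] 43 lat -0.1
side 62 shows mm [39.2 39.3] 45 lat 61.4
```

```bash
python3 -c "
from bench import *
print(close_job())"
```

```text
the job is handed in; nothing more can be done
None
```

The job is handed in at about 24 s on the robot clock, with no verdict returned: the cameras showed the long tube home in the clip (level, centred within about 2 mm), the short tube fully down in the freed hole (70 mm showing) and the stubs still seated, but I viewed 11 pictures, one over the limit of 10.

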